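Set the iris ring of an inspection lens to its index mark

TASK

On the repair bench an inspection-camera lens stands upright in a square aluminium holder. Turn its slim iris ring (the wider middle ring with the short black pin) anticlockwise, seen from above, until the pin points in line with the short black index bar on the holder plate, then let go. Do not touch the fixed rings directly above and below it, and leave the spare lens on the round foot alone.

Things in the scene. Friction and masses are not known exactly. Their poses are not given: they have to be found in the camera images.
- iris_ring (a joint): slim dark ribbed ring, 54 mm diameter, 10 mm thick, of the lens in the square holder; mid-height 42 mm above lower_ring's origin. Its level black pin is 8 mm thick, tip 46 mm from the axis. Value (rad): pin's angle from the index bar, positive anticlockwise from above, 0 = in line; starts at -1.25 to -0.6, stops at -1.5 and 0.6. Light friction (0.05 N m): stays where left.
- lower_ring: fixed black barrel below the iris ring, 40 mm diameter, 36 mm tall; do not touch. Origin on the lens axis at its underside, on top of the holder; z up, +x points to the index bar. Holder: fixed square aluminium plate 110 x 110 x 12 mm; on it the flat black index bar, 32 to 54 mm from the axis, 6 mm wide, 3 mm high.
- upper_ring: fixed black ring with the front glass, above the iris ring, 40 mm diameter, 20 mm tall; origin on the lens axis at its underside, 1 mm above the iris ring; z up. Do not touch.
- spare_lens: a bystander: a loose lens of the same shape, with a pin too, but on a round aluminium foot 66 mm in diameter instead of the square holder; 80 mm tall, about 0.5 kg; origin at the centre of its underside. Leave it where it stands.
Not all that is in view belongs to the job. What is shaped like the part that bears iris_ring but pink or red is not meant.

How it is judged:
By the outcome, as a careful person would: the job done as asked, in the order asked, and still so for the second after the job is handed in, with the robot touching nothing.
It also fails if it takes over 32 s, if anything falls off the work surface, if the arm or the gripper's body presses on something with over 40 N, if the wrist force passes 120 N, or if a joint passes its speed limit or range.

ROBOT

A 6-joint arm with a two-finger parallel gripper is mounted at the origin on the work surface. World frame = base frame: x ahead of the robot, y to its left, z up, the work surface at z = 0. Lengths are in mm, angles in rad, forces in N, time in s.
With the tool pointing down it reaches from about 300 to 775 mm from the base axis. Payload 14.6 kg.
Tool frame: the origin (TCP) lies between the finger pads; the fingertips stand 19 mm ahead of it and the grasp point (between the pads) is the TCP; z points along the fingers, y is the line along which they close (so a half turn about z gives the same grasp; the last joint's range is limited). The gripper opens to 94 mm and grips with 3 to 60 N. Pads are 16 mm wide; open, the fingers measure 119 mm over their backs; the gripper's body (75 mm by 177 mm) begins 78 mm behind the grasp point.
Start: joints at [-1.239, 0.3, 1.521, -0, 1.321, -0.067], TCP at [213.564, -506.833, 224.446] pointing down, gripper open.
Joint ranges: [-3.03, 3.03], [-0.79, 2.21], [0.23, 2.52], [-1.04, 4.18], [0, 3.07], [-2.55, 2.55]. Speed limits (rad/s): [2.22, 2.22, 2.57, 3.14, 3.14, 3.14].

INTERFACE

Orientations are given as [roll, pitch, yaw] about the fixed x, y, z axes, in that order (R = Rz(yaw) Ry(pitch) Rx(roll)).
In Python, from cell import monitor, imaging, job, find_in, trace gives the robot as it stands. The module is installed in compiled form; this text tells all that it offers.
- The arm moves only by the tool arm_command, never from a script. Its argument "steps" is a list of rows, each a list of 5 numbers: the opening, from 0 (shut) to 1 (fully open), then the shift along the tool's x, y, z in mm, then the turn about the tool's z in degrees. In form: [[gripper, dx, dy, dz, turn], ...]. A call has 1 to 20 rows; each row is the pose to reach, as a shift and turn from the pose commanded when the call began, along the tool's axes at that moment; what a row does not reach only later rows make up. A row lasts 1/8 s, in which the tool goes at most 62.5 mm and 10.7 degrees, less where a joint would pass 70% of its speed; a pose out of reach is approached as far as the arm can. A call with a gripper value outside its range is refused whole. The fingers move at their own pace and stop on an object; "force" is the grip in N (left out, the last holds). Time passes only in rows, so rows that repeat a pose let the fingers close. It gives the time, the measured TCP pose, the force, the opening and the grip force at its end, in the units of the state.
- monitor.read_state(): the state, without advancing time (a new reading comes with each control period).
- imaging.camera(name): name is "side" or "top" or "wrist"; returns a dict with "img" (480x640x3 uint8, red, green, blue), "mtx" (3x3 intrinsics, pixels), "view" (4x4, takes a point from world to camera coordinates). Camera axes: x right, y down, z forward; pixel columns grow to the right and rows downward; lengths in mm; the calibration is good to about 2 mm. The wrist camera is an equidistant fisheye: a pixel r from the principal point sees the ray r / f radians off the axis. A picture is of the moment at which its call begins. There is no depth.
- job.sign_off(): hands the job in; it is judged then, once.
Trained networks look in a picture, given as the dict that the camera call returned (one of the last four; its "shot" number tells which), for a name from the list of things; names that differ only in an ending like _2 or _b are one class to them, and where a whole thing is asked for, a point or a joint stands for the part that bears it (a point fixed in the world has none). Each returns a list of dicts, best first, with "p" (0 to 1); they miss things now and then, are a little off and sometimes report something else, mostly with a low value. They report only what shows in the picture. A call takes as long as a camera call. They do not tell look-alikes from the thing itself.
- find_in(picture, target): "rect" ([centre column, centre row, width, height] in pixels, round what is visible of it).
- trace(picture, target): "region" (480x640 bool, what is visible of it) and "rect" ([centre column, centre row, width, height] in pixels, round what is visible of it).
The state is a dict: "clock": time; "joints": joint angles; "qd": joint speeds; "effort": joint torques, N m; "eef_pos": TCP position; "eef_rot": TCP orientation; "wrist_force": force on the tool from outside, world axes, zero at the start; "moment": the same for the moment, N m; "finger_gap": finger opening in mm; "finger_force": force on a finger pad.
Only numpy, scipy, OpenCV 4.12 (cv2) and the standard library are available. Lean on these libraries where they do the work, as an engineer would, in place of code of your own. Each camera call takes 0.05 s, during which the arm holds its last target. There are 200 camera calls.

## Working session

There is one attempt and no reset: what is moved stays moved. The work goes in short steps, Python scripts to look and compute and a tool call to move; the robot and the scene stay as the last step left them, time stands still between calls to the robot, and variables do not carry over. Pictures are saved under pics/ and viewed, at most 10 in all, crops included, and the job is handed in when it is done.

Besides the shell and the picture viewer there is one more tool, called after "Call:" as a command line: name --pt "numbers of a row" for each row, then --argument value for the rest. arm_command: Moves the arm, as the interface text tells. Its arguments: {"type":"object","properties":{"steps":{"type":"array","items":{"type":"array","items":{"type":"number"}}},"force":{"type":"number"}},"required":["steps"]}

```bash
mkdir -p pics; python3 - <<'E'
from cell import monitor, imaging, find_in
import cv2,numpy as np
s=monitor.read_state();print(s['clock'],s['eef_pos'],s['eef_rot'],s['finger_gap'])
ims=[]
for n in("top","side"):
    c=imaging.camera(n);np.savez('pics/'+n,**{k:c[k] for k in('img','mtx','view')})
    for t in("iris_ring","lower_ring","upper_ring","spare_lens"):
        print(n,t,[(np.round(d['rect']).tolist(),round(d['p'],2)) for d in find_in(c,t)][:4])
    cv2.imwrite(f'pics/{n}.png',c['img'][...,::-1])
    print(c['mtx'],c['view'])
E
```

```text
0.0 [ 213.49516672 -506.60163384  223.86690912] [-3.14040703e+00 -6.69779807e-05  3.98828582e-01] 94.20055393371956
top iris_ring [([357.0, 187.0, 24.0, 28.0], 0.72), ([479.0, 228.0, 27.0, 22.0], 0.7), ([366.0, 317.0, 26.0, 25.0], 0.69)]
top lower_ring []
top upper_ring [([483.0, 227.0, 13.0, 17.0], 0.55), ([359.0, 184.0, 13.0, 15.0], 0.54), ([369.0, 314.0, 19.0, 18.0], 0.53)]
top spare_lens [([178.0, 195.0, 32.0, 25.0], 0.61)]
[[607.60950482   0.         322.28675312]
 [  0.         607.60950482 243.94226247]
 [  0.           0.           1.        ]] [[-1.42514523e-02 -9.99893530e-01  3.13432791e-03 -1.16592700e+02]
 [-9.91569229e-01  1.37289093e-02 -1.28848672e-01  4.31897167e+02]
 [ 1.28791923e-01 -4.94418382e-03 -9.91659314e-01  1.46738799e+03]
 [ 0.00000000e+00  0.00000000e+00  0.00000000e+00  1.00000000e+00]]
side iris_ring [([388.0, 216.0, 24.0, 20.0], 0.55), ([238.0, 215.0, 39.0, 19.0], 0.54), ([300.0, 149.0, 24.0, 14.0], 0.41)]
side lower_ring [([301.0, 161.0, 16.0, 10.0], 0.74), ([387.0, 227.0, 21.0, 15.0], 0.72), ([242.0, 227.0, 21.0, 15.0], 0.53)]
side upper_ring [([300.0, 143.0, 16.0, 13.0], 0.72), ([389.0, 206.0, 20.0, 15.0], 0.67), ([237.0, 207.0, 21.0, 22.0], 0.59)]
side spare_lens [([193.0, 413.0, 52.0, 67.0], 0.89)]
[[446.30999541   0.         317.87450233]
 [  0.         446.30999541 234.47140296]
 [  0.           0.           1.        ]] [[-9.98432875e-01 -5.25556835e-02 -1.92274379e-02  3.85563585e+02]
 [-1.86173971e-02  6.35942861e-01 -7.71511549e-01  1.41027989e+02]
 [ 5.27748686e-02 -7.69944529e-01 -6.35924709e-01  7.98699380e+02]
 [ 0.00000000e+00  0.00000000e+00  0.00000000e+00  1.00000000e+00]]
```

View pics/top.png

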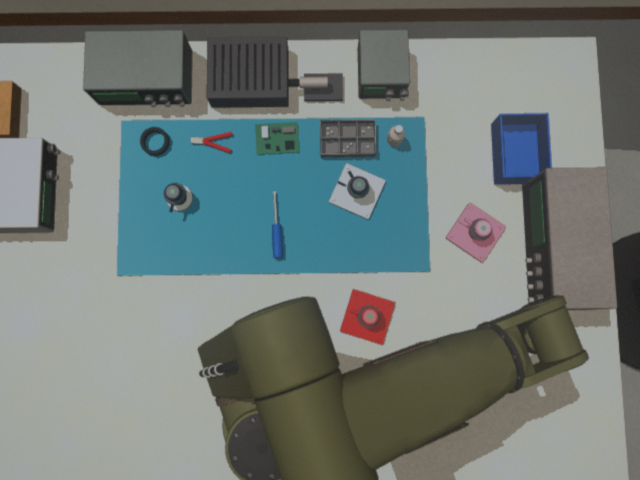

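View pics/side.png

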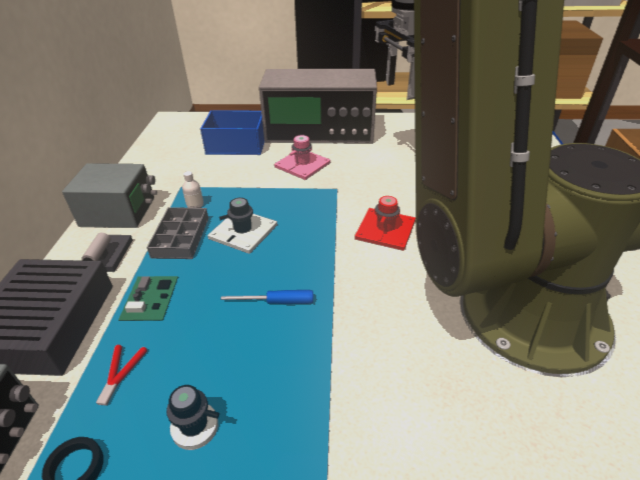

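Top view: the real holder is the white plate at (357,190), with the index bar near (341,182) and the pin near (350,175). The spare is at (178,195), and the pink and red ones are decoys. I'll rectify onto the plate and pin planes next.

```bash
cat > h.py <<'E'
import numpy as np,cv2
def H(mtx,view,z,x0,y0,s):  # rectified px (u,v)-> image ; u: -y dir, v: -x dir (x up in pic), s px/mm
    P=mtx@view[:3]; A=np.c_[P[:,0],P[:,1],P[:,2]*z+P[:,3]]
    return A@np.array([[0,-1/s,x0],[-1/s,0,y0],[0,0,1.]])
def rect(c,z,x0,y0,s=5,n=600):
    return cv2.warpPerspective(c['img'],H(c['mtx'],c['view'],z,x0,y0,s),(n,n),flags=cv2.INTER_CUBIC|cv2.WARP_INVERSE_MAP)
def back(c,u,v,z):
    P=c['mtx']@c['view'][:3]; A=np.c_[P[:,0],P[:,1],P[:,2]*z+P[:,3]]
    w=np.linalg.solve(A,[u,v,1]); return w[:2]/w[2]
E
python3 - <<'E'
import numpy as np,cv2
from h import *
out={}
for n in('top','side'):
    c=dict(np.load(f'pics/{n}.npz'))
    if n=='top':
        p=back(c,357,190,12);x0,y0=p[0]+75,p[1]+75;print(p,x0,y0)
    r=rect(c,12,x0,y0,4,600)
    hsv=cv2.cvtColor(r,cv2.COLOR_RGB2HSV)
    m=((hsv[...,1]<70)&(hsv[...,2]>120)).astype(np.uint8)
    cs,_=cv2.findContours(m,0,2);k=max(cs,key=cv2.contourArea)
    b=cv2.minAreaRect(cv2.convexHull(k));print(n,'plate centre',x0-b[0][1]/4,y0-b[0][0]/4,'size',np.array(b[1])/4,'ang',b[2])
    for i,z in enumerate((12,54)):
        out[n,i]=cv2.resize(rect(c,z,x0,y0,4,600),(400,300)) if 0 else rect(c,z,x0,y0,4,600)
v=np.vstack([np.hstack([cv2.resize(out[n,i][100:500,100:500],(300,300)) for i in(0,1)]) for n in('top','side')])
cv2.imwrite('pics/r.png',v[...,::-1])
E
```

```text
[ 568.03147099 -212.06568176] 643.0314709920874 -137.0656817572985
top plate centre 566.4194562215796 -211.501350702611 size [111.32536316 112.24716949] ang 24.986434936523438
side plate centre 565.5967252035132 -210.0229037421618 size [119.23607635 113.5197525 ] ang 24.559890747070312
```

View pics/r.png

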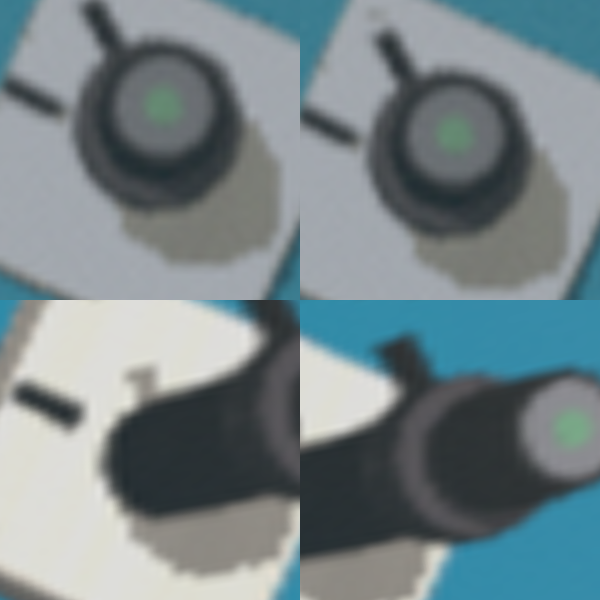

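Rectified views put the plate centre at about (566,-211). The index bar points to ≈65° world and the pin to ≈28° (tip radius ≈46 mm, as it should be), so the ring is at ≈ -0.65 rad, within the stated range. My plan is to grip the pin from above with the pads tangential and swing it along the arc. First I'll move above the pin and look with the wrist camera.

Call:
arm_command --pt "1 60 -17 5 -1" --pt "1 120 -35 10 -2" --pt "1 180 -52 15 -3" --pt "1 240 -70 20 -4" --pt "1 300 -87 25 -5" --pt "1 360 -105 30 -5" --pt "1 420 -122 35 -5" --pt "1 478 -139 44 -5" --pt "1 478 -139 44 -5" --pt "1 478 -139 44 -5" --pt "1 478 -139 44 -5" --pt "1 478 -139 44 -5" --pt "1 478 -139 44 -5" --pt "1 478 -139 44 -5"

```text
clock: 2.25
eef_pos: [600.0, -193.4, 180.6]
eef_rot: [3.141, -0.0, 0.486]
wrist_force: [-0.9, -0.3, 0.5]
finger_gap: 94.2
finger_force: 0.0
```

```bash
python3 - <<'E'
from cell import monitor, imaging, trace
import cv2,numpy as np
s=monitor.read_state();print(s['clock'],s['eef_pos'],s['eef_rot'],s['finger_gap'],s['joints'])
c=imaging.camera("wrist");np.savez('pics/wrist',**{k:c[k] for k in('img','mtx','view')})
print(c['mtx'],c['view'], 'cam pos',-c['view'][:3,:3].T@c['view'][:3,3])
cv2.imwrite('pics/w.png',c['img'][...,::-1])
for t in("iris_ring","upper_ring"): print(t,[(np.round(d['rect']).tolist(),round(d['p'],2)) for d in trace(c,t)][:3])
E
```

```text
2.25 [ 599.96815549 -193.36442168  180.59881804] [ 3.14145943e+00 -1.79432196e-04  4.85693530e-01] 94.16460996692905 [-3.69894003e-01  5.14303382e-01  1.32532585e+00  4.98913808e-05
  1.30174517e+00  7.15195549e-01]
[[371.64829954   0.         311.89774442]
 [  0.         371.64829954 245.50691667]
 [  0.           0.           1.        ]] [[ 4.67589695e-01 -8.83945428e-01  5.98340357e-04 -4.51946577e+02]
 [-8.52054887e-01 -4.50539843e-01  2.66488873e-01  4.07337957e+02]
 [-2.35292044e-01 -1.25117269e-01 -9.63837809e-01  4.66754459e+02]
 [ 0.00000000e+00  0.00000000e+00  0.00000000e+00  1.00000000e+00]] cam pos [ 668.22346979 -157.57508742  341.59498005]
iris_ring [([313.0, 272.0, 68.0, 77.0], 0.9)]
upper_ring [([314.0, 297.0, 50.0, 57.0], 0.66)]
```

View pics/w.png

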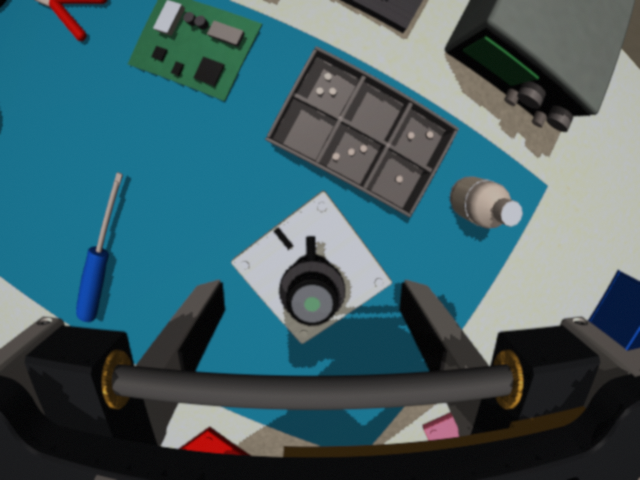

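Wrist view: pin at (311,247), index bar at (283,238), lens glass at (313,305), and the fingers straddle the pin evenly. Now a metric measurement from this picture.

```bash
cat >> h.py <<'E'
def wrect(c,z,x0,y0,s,n):
    u,v=np.meshgrid(np.arange(n),np.arange(n)); w=np.stack([x0-v/s,y0-u/s,np.full(u.shape,z,float),np.ones(u.shape)],-1)
    p=w@c['view'][:3].T; q=np.hypot(p[...,0],p[...,1]); r=c['mtx'][0,0]*np.arctan2(q,p[...,2])/q
    return cv2.remap(c['img'],(r*p[...,0]+c['mtx'][0,2]).astype('f4'),(r*p[...,1]+c['mtx'][1,2]).astype('f4'),cv2.INTER_CUBIC)
def measure(c,png):
    s=4;x0,y0=641.,-136.;n=600
    r=[wrect(c,z,x0,y0,s,n) for z in(12,15,58,80)]
    X=lambda u,v:np.array([x0-v/s,y0-u/s])
    hsv=cv2.cvtColor(r[0],cv2.COLOR_RGB2HSV); m=((hsv[...,1]<70)&(hsv[...,2]>100)).astype(np.uint8)
    k=max(cv2.findContours(m,0,2)[0],key=cv2.contourArea); b=cv2.minAreaRect(k)
    print('plate',X(*b[0]),np.array(b[1])/s,b[2])
    for nm,i,d0,lo,hi,w in(('bar',1,None,34,52,9),('pin',2,None,31,48,9)):
        g=r[i].max(2); v,u=np.nonzero(g<70); P=np.c_[x0-v/s,y0-u/s]
        C=X(*b[0]); q=P-C; rr=np.hypot(*q.T); th=np.degrees(np.arctan2(q[:,1],q[:,0]))
        rg=(50,80) if nm=='bar' else (-20,48) if c.get('early',1) else (40,90)
        k=(rr>lo)&(rr<hi)&(th>rg[0])&(th<rg[1]); Q=P[k]
        if len(Q)<20: print(nm,'none');continue
        vx,vy,cx,cy=cv2.fitLine(Q.astype('f4'),cv2.DIST_L2,0,.01,.01).ravel()
        print(nm,len(Q)/s/s,'line dir',np.degrees(np.arctan2(vy,vx))%180,'mean',Q.mean(0),'polar',np.degrees(np.arctan2(*(Q.mean(0)-C)[::-1])),'rmax',rr[k].max())
    v=np.hstack([cv2.resize(a[100:500,100:500],(266,266)) for a in r[1:]])
    cv2.imwrite(png,v[...,::-1])
E
python3 - <<'E'
from h import *
measure(dict(np.load('pics/wrist.npz')),'pics/w2.png')
E
```

```text
plate [ 564.41677094 -212.55316162] [112.16931152 111.33677673] 24.88960075378418
bar 88.4375 line dir 65.283676 mean [ 582.37190813 -173.54222615] polar 65.28531934703965 rmax 51.99446966958167
pin 110.6875 line dir 36.58959 mean [ 597.64158667 -194.21343874] polar 28.89820141220167 rmax 46.581184059058124
```

View pics/w2.png

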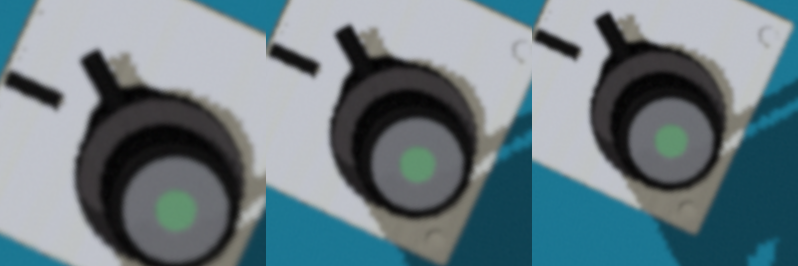

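Everything agrees: axis ≈ (565,-212), bar 65.2°, pin ≈ 28.5°, so the turn is about 36.7°. Descend and grip the pin lightly.

Call:
arm_command --pt "1 0 0 40 0" --pt "1 0 0 80 0" --pt "1 0 0 110 0" --pt "1 0 0 122 0" --pt "1 0 0 122 0" --pt "0 0 0 122 0" --pt "0 0 0 122 0" --pt "0 0 0 122 0" --pt "0 0 0 122 0" --pt "0 0 0 122 0" --pt "0 0 0 122 0" --pt "0 0 0 122 0" --pt "0 0 0 122 0" --force 8

```text
clock: 4.03
eef_pos: [600.1, -193.1, 58.4]
eef_rot: [-3.142, 0.0, 0.486]
wrist_force: [-0.2, -0.3, 0.6]
finger_gap: 17.7
finger_force: 0.0
```

Call:
arm_command --pt "0 0 0 0 0" --pt "0 0 0 0 0" --pt "0 0 0 0 0" --pt "0 0 0 0 0"

```text
clock: 4.53
eef_pos: [600.1, -193.1, 58.4]
eef_rot: [-3.141, -0.0, 0.486]
wrist_force: [0.4, 0.9, -1.3]
finger_gap: 7.8
finger_force: 8.0
```

The pin is held (7.8 mm gap). Swing it 37° anticlockwise along the arc (R ≈ 39.6 mm).

Call:
arm_command --pt "0 -0.2 -4.1 0 -6" --pt "0 -0.9 -8.2 0 -12" --pt "0 -1.9 -12.2 0 -18" --pt "0 -3.4 -16.1 0 -24" --pt "0 -5.3 -19.8 0 -30" --pt "0 -6.8 -22.1 0 -34" --pt "0 -8.0 -23.8 0 -37" --pt "0 -8.0 -23.8 0 -37" --pt "0 -8.0 -23.8 0 -37" --pt "0 -8.0 -23.8 0 -37"

```text
clock: 5.78
eef_pos: [581.9, -175.8, 58.4]
eef_rot: [-3.141, -0.0, 1.131]
wrist_force: [-1.3, 1.9, 1.1]
finger_gap: 7.7
finger_force: 8.0
```

Release and rise straight up for a check.

Call:
arm_command --pt "0.5 0 0 0 0" --pt "0.5 0 0 0 0" --pt "0.5 0 0 0 0" --pt "0.5 0 0 0 0" --pt "0.5 0 0 -40 0" --pt "0.5 0 0 -80 0" --pt "0.5 0 0 -122 0" --pt "1 0 0 -122 0" --pt "1 0 0 -122 0" --pt "1 0 0 -122 0"

```text
clock: 7.02
eef_pos: [581.5, -175.7, 179.1]
eef_rot: [-3.139, 0.0, 1.132]
wrist_force: [-0.3, -0.2, 0.8]
finger_gap: 74.0
finger_force: 0.0
```

```bash
python3 - <<'E'
from cell import monitor, imaging
from h import *
c=imaging.camera("wrist");np.savez('pics/wrist2',**{k:c[k] for k in('img','mtx','view')})
c['early']=0; measure(c,'pics/w3.png')
E
```

```text
plate [ 565.09688568 -212.42486572] [112.18946075 111.4916687 ] 24.81713104248047
bar 80.8125 line dir 64.725624 mean [ 582.71771075 -173.77397525] polar 65.49189989253912 rmax 51.99848607673762
pin 110.3125 line dir 62.705334 mean [ 581.01090652 -177.06529745] polar 65.76926987619713 rmax 47.99612333804859
```

View pics/w3.png

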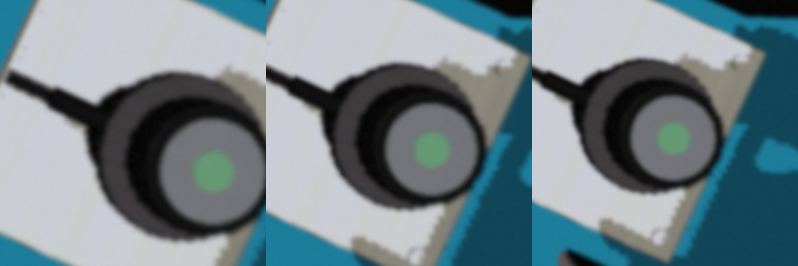

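The pin and index bar now lie on one line. The pin measures 65.8° by image and about 65.2° from the arm position at the grip; the bar is at about 65.2–65.5°. The arm is clear of everything.

```bash
python3 -c "
from cell import job
print(job.sign_off())"
```

```text
the job is handed in; nothing more can be done
None
```

The iris ring is turned about 37° anticlockwise so its pin lines up with the index bar to within about 1° by camera; the pin is released, the arm is clear, and the job is handed in at about 7 s.

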